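# Clip a glazed test tile for a gloss reading, then free it

## Robot

A 6-joint arm with a two-finger parallel gripper is mounted at the origin on the work surface. World frame = base frame: x ahead of the robot, y to its left, z up, the work surface at z = 0. Lengths are in m, angles in degrees, forces in N, time in s.
With the tool pointing down it reaches from about 0.275 to 1 m from the base axis. Payload 8.4 kg.
Tool frame: the origin (TCP) lies between the finger pads; the fingertips stand 22 mm ahead of it and the grasp point (between the pads) lies 3 mm ahead of it; z points along the fingers, y is the direction in which the jaws open and shut (so a half turn about z gives the same grasp; the last joint's range is limited). The gripper opens to 85 mm and grips with 20 to 120 N. Pads are 22 mm wide; open, the fingers measure 114 mm over their backs; the gripper's body (76 mm by 85 mm) begins 54 mm behind the grasp point. The pads swing forward as they close: fully open they stand 13 mm farther back than shut.
Start: joints at [-75.883, 20.225, 93.587, -0, 66.188, -0.138], TCP at [0.154, -0.606, 0.253] pointing down, gripper open.
Joint ranges: [-150.9, 150.9], [-52.94, 120.26], [3.33, 152.33], [-74.26, 254.26], [0, 154.13], [-172.89, 172.89]. Speed limits (degrees/s): [127.2, 127.2, 159.86, 180, 180, 180].

## Interface

Orientations are given as [roll, pitch, yaw] about the fixed x, y, z axes, in that order (R = Rz(yaw) Ry(pitch) Rx(roll)).
In Python, from station import ctrl, viewer, order, spotter gives the robot as it stands. Calls block until the motion is done:
- ctrl.movep(position, orientation): joint-space move of the TCP to a pose.
- ctrl.move_linear(position, orientation=None, speed=0.15, stop_force=None): straight line of the TCP; orientation=None keeps the orientation; speed is the mean speed in m/s. With stop_force (N) it stops when the force on the tool has changed by that much, and returns True; else False.
- ctrl.movej(angles): joint-space move.
- ctrl.command_gripper(opening, force=None): finger opening in m; force is the grip in N (None keeps the last); returns when the fingers have stopped.
- ctrl.dwell(seconds).
- ctrl.inverse_kinematics(position, orientation): joint angles nearest the present ones, or None.
- viewer.get_image(name): name is "side" or "top" or "wrist"; returns (picture, depth): 400x640x3 uint8, blue, green, red; 400x640 float32, m along the optical axis (not along the pixel's ray), 0 where there is no reading.
- viewer.calibration(name): a dict with "K" (3x3 intrinsics, pixels), "pose" (4x4, takes a point from camera to world coordinates); the wrist camera has in their place "hand_eye" (4x4, takes a point from camera to tool coordinates, whose origin is the TCP and whose axes are the flange's). Camera axes: x right, y down, z forward; pixel columns grow to the right and rows downward; lengths in m; the calibration is good to about 2 mm. A picture is of the moment at which its call begins: read the wrist's pose just before it. calibration takes no time and is no camera call.
A pose or a line that the arm cannot do raises ctrl.MotionError and nothing moves.
- order.hand_in(): hands the job in, once; it reports no verdict.
Trained networks look in the newest picture that a camera, given by its name, has taken for a name from the list of things; names that differ only in an ending like _2 or _b are one class to them, and where a whole thing is asked for, a point or a joint stands for the part that bears it (a point fixed in the world has none). Each returns a list of dicts, best first, with "p" (0 to 1); they miss things now and then, are a little off and sometimes report something else, mostly with a low value. They report only what shows in the picture. A call takes as long as a camera call. They do not tell look-alikes from the thing itself.
- spotter.search_frame(camera, query): "point" ([x, y, z] in m, in the coordinates of the camera as it stood for that picture, good to about 4 mm: the middle of the surface that is visible of it).
Readings, each from a call of its own:
- ctrl.get_time(): time.
- ctrl.get_joints(): joint angles.
- ctrl.get_joint_vel(): joint speeds.
- ctrl.get_effort(): joint torques, N m.
- ctrl.get_ee_pos(): TCP position.
- ctrl.get_orientation(): TCP orientation.
- ctrl.get_force(): force on the tool from outside, world axes, zero at the start.
- ctrl.get_moment(): the same for the moment, N m.
- ctrl.get_grip_width(): finger opening in m.
Only numpy, scipy, OpenCV 4.12 (cv2) and the standard library are available. Lean on these libraries where they do the work, as an engineer would, in place of code of your own. Each camera call takes 0.05 s, during which the arm holds its last target. There are 200 camera calls.

## Task

On the blue reading stand, swing the spring clip round its screw by the red thumb post so that its tongue rides up onto the edge of the test tile, and go on until the clip's rubber bumper has pushed the tile fully home against the stop bar and is seated firmly against it, but gently: the tile chips if it is forced. With the clip left on, press the green button fully down to take the reading and let it go, then swing the clip well clear of the tile again and let go of it, leaving the tile home against the stop bar. Move the tile only with the clip, never touch it with the robot, and leave everything else on the table where it stands.

Things in the scene. Friction and masses are not known exactly. Their poses are not given: they have to be found in the camera images.
- stand: Blue metal reading stand fixed to the table, 240 x 200 x 25 mm high; origin at the centre of its underside, x along its length towards the black reader head (80 mm high over the table, x = 70 to 116, y = -40 to 40 mm), z up. On top two side rails, 4 mm high, along x keep the tile within y = +-1.5 mm. The clip's pivot screw stands at x = -35, y = -75 mm.
- stop (a point): Middle of the aluminium stop bar's face towards the tile, half-way up the bar (12 mm high, 90 mm long), at x = +50 mm on the stand; its axes are the stand's. The tile is home when it lies against this face: its centre is then at x = +15 mm on the stand.
- clip (a joint): Swing angle of the steel spring clip about its upright pivot screw, rad, counter-clockwise from above. At 0 its 12 mm wide arm points along the stand's +y, alongside the tile's near (-x) edge; larger values swing it away (range -0.2 to 1.25; starts at 0.6 to 1.0, clear). Well clear means over 0.5. It stays where left: friction 0.06 N m, about 1 N at the post.
- post (a point): Centre (half-way up) of the clip's upright red thumb post, 12 mm across and 36 mm tall, its foot 42 mm and its top 78 mm over the table, 75 mm from the pivot screw. z along the post, x towards the side the tongue is on. Only the leaf below rises when the tongue rides up; the post keeps its height.
- tongue (a point): Lowest line of the tongue (the rolled bend), 62 mm from the pivot screw: 33 mm over the table with the clip clear, so it has to ride up 2 mm over the tile's edge, and 35 mm when on the tile, where it presses down with about 5 N. Riding up takes 2 to 6 N at the post, sliding on 1 to 3 N.
- tile_centre (a point): Centre of the glazed test tile, white with a blue face, 70 (stand x) x 80 (stand y) x 10 mm, 130 g, lying loose on the stand between the rails, its top 35 mm over the table. Starts 4 to 10 mm short of the stop bar.
- tile: The same tile, origin under its centre. Pushing it along with the bumper takes 3 to 6 N at the post; once it is against the stop bar the force at the post rises steeply. 9 to 13 N at the post seats it firmly. Between clip and tile, the tongue's 5 N and the bumper's push added, less than 11 N is not firm and more than 22 N chips the tile.
- read (a joint): Travel of the green button, 0 up to 0.006 m fully down (5 N); springs back.
- pivot (a point): Top of the clip's brass pivot screw, 45 mm over the table. What ends the swing is the rubber bumper, which meets the middle of the tile's edge. How far it sticks out of the arm's side (2 to 16 mm) is set by hand, differs each time and is not measured, so the seated angle (-0.1 to 0.1) must be felt.
- remote: Grey reading box fixed to the table, 85 x 75 x 30 mm high, origin at the centre of its underside, the green button on top of it. It stands to the left or to the right of the stand.
- read_top (a point): Centre of the top face of the green push button, 30 mm across, pressed straight down, 48 mm over the table when up.
- jar: Closed glaze jar, 68 mm across and 85 mm tall, origin under its centre; a bystander in the place across from the reading box.
- stilt: Small terracotta kiln ring, 28 mm across, 12 mm high, lying on the stand's corner on the clip's side (x = -92, y = +72 mm); a bystander.
- glaze_brush: Brush 170 mm long lying on the table in front of the robot; a bystander.
- trim_tool: Trimming spatula 190 mm long lying on the table in front of the robot; a bystander.
- cup: Terracotta cup, 76 mm across, 80 mm tall; a bystander at the far left.
- spare_tile: White unglazed tile 70 x 80 x 10 mm on the table; a bystander at the far right.
- kiln_post: Plaster-coloured kiln post, 40 mm across, 70 mm tall; a bystander at the far right.
- clip_arm: The clip's rigid arm with all it carries, 12 mm wide, 83 mm long; origin on the pivot screw at the stand's top, y along the arm, x towards the tile, z up. Post at y = 75 mm, rubber bumper at y = 78 mm on its +x side, and below the arm a sprung steel leaf with a tongue at y = 62 mm on the +x side: 14 mm wide, level out to a rolled bend at x = 26 mm, then bent up 18 degrees to x = 40 mm.
Things that resemble listed ones, but are neither listed nor needed, are in the scene too. What is shaped like the remote but pink or yellow is not meant.

How it is judged (in metres and radians):
On the way, in this order (a step that is already met when the one before it is completed fails the run):
1. the clip's tongue is up on the tile, the tile is home against the stop bar and the clip bears on it with more than 11 N (x of tile_centre in the frame of stand above 0.0135 m and value of joint clip below 0.14 rad and z of tongue in the frame of stand above 0.0342 m and contact force between clip_arm and tile above 11 N), for 0.1 s.
2. the button is pressed fully down while the clip is still on the tile and the tile home (value of joint read above 0.005 m and value of joint clip below 0.17 rad and z of tongue in the frame of stand above 0.0342 m and x of tile_centre in the frame of stand above 0.0125 m), for 0.05 s.
3. the clip is swung well clear of the tile (value of joint clip above 0.45 rad), for 0.1 s.
At the end, for the whole second after the job is handed in: The clip is at rest swung at least 0.45 rad clear, the tile lies flat on the stand, home against the stop bar within 2.5 mm and square to it within 0.06 rad, at rest, and the button is up again (value of joint clip above 0.45 rad and velocity of joint clip between -0.05 and 0.05 rad/s and x of tile_centre in the frame of stand above 0.0125 m and z of tile_centre in the frame of stand below 0.032 m and angle between the x axis of tile_centre and the x axis of stand, either way round below 0.06 rad and linear speed of tile below 0.01 m/s and value of joint read below 0.002 m); the robot touches nothing.
It fails at once if the clip presses on the tile with more than 22 N (contact force between clip_arm and tile above 22 N).
It fails at once if the robot touches the tile (contact force between the arm and tile above 0.3 N).
It fails at once if the robot's fingers touch the tile (contact force between the fingers and tile above 0.3 N).
It fails at once if a bystander is moved by more than 20 mm (distance of any of jar, stilt, glaze_brush, trim_tool, cup, spare_tile, kiln_post from where it was at the start of the episode above 0.02 m).
It also fails if it takes over 64 s, if anything falls off the work surface, if the arm or the gripper's body presses on something with over 40 N, if the wrist force passes 120 N, or if a joint passes its speed limit or range.

## Working session

There is one attempt and no reset: what is moved stays moved. The work goes in short steps, each a Python script; the robot and the scene stay as the last script left them, time stands still between calls to the robot, and variables do not carry over. Pictures are saved under pics/ and viewed, about 8 in all and at most 12, crops included, and the job is handed in when it is done.

```bash
ls; mkdir -p pics; cat > h.py <<'E'
import numpy as np, cv2
from station import ctrl, viewer, order, spotter
from scipy.spatial.transform import Rotation as R
def campose(n):
    c=viewer.calibration(n)
    if 'pose' in c: return np.array(c['K']),np.array(c['pose'])
    T=np.eye(4);T[:3,:3]=R.from_euler('xyz',ctrl.get_orientation(),degrees=True).as_matrix();T[:3,3]=ctrl.get_ee_pos()
    return np.array(c['K']),T@np.array(c['hand_eye'])
def w(P,p): return P[:3,:3]@np.array(p)+P[:3,3]
def cloud(K,P,d):
    v,u=np.mgrid[:d.shape[0],:d.shape[1]]
    X=np.stack([(u-K[0,2])/K[0,0]*d,(v-K[1,2])/K[1,1]*d,d],-1)
    return X@P[:3,:3].T+P[:3,3]
E
python3 - <<'E'
from h import *
for n in ['top','side']:
    K,P=campose(n); im,d=viewer.get_image(n)
    cv2.imwrite(f'pics/{n}0.png',im); np.savez(f'{n}0.npz',K=K,P=P,d=d,im=im)
    print(n,P[:3,3].round(3),P[:3,2].round(2))
    for q in ['stand','post','tongue','pivot','tile_centre','remote','read_top','jar','stilt','stop','cup']:
        r=spotter.search_frame(n,q)
        print(q,[(round(x['p'],2),w(P,x['point']).round(3).tolist()) for x in r[:4]])
print(ctrl.get_time(),ctrl.get_orientation())
E
```

```text
pics
top [ 0.4   -0.028  1.132] [ 0.07 -0.   -1.  ]
stand [(0.58, [0.575, 0.044, 0.025])]
post [(0.56, [0.533, 0.001, 0.041])]
tongue [(0.55, [0.532, 0.02, 0.036]), (0.5, [0.587, 0.043, 0.034])]
pivot [(0.66, [0.58, 0.04, 0.027]), (0.24, [0.51, 0.307, 0.086]), (0.15, [0.477, 0.088, 0.037])]
tile_centre [(0.85, [0.591, 0.048, 0.038])]
remote [(0.96, [0.359, -0.308, 0.03]), (0.92, [0.205, -0.268, 0.03]), (0.8, [0.598, -0.178, 0.028]), (0.6, [0.491, -0.297, 0.032])]
read_top [(0.54, [0.208, -0.271, 0.052]), (0.47, [0.354, -0.312, 0.056]), (0.43, [0.604, -0.177, 0.051])]
jar [(0.59, [0.508, 0.304, 0.086])]
stilt []
stop [(0.67, [0.583, 0.043, 0.027])]
cup [(0.75, [0.68, 0.358, 0.044])]
side [0.332 0.819 0.974] [ 0.12 -0.68 -0.72]
stand [(0.63, [0.601, -0.406, 0.007]), (0.59, [0.575, 0.079, 0.027])]
post [(0.83, [0.53, 0.008, 0.041])]
tongue [(0.48, [0.531, 0.015, 0.037])]
pivot []
tile_centre [(0.88, [0.591, 0.046, 0.032])]
remote [(0.75, [0.359, -0.297, 0.026]), (0.62, [0.596, -0.162, 0.031]), (0.59, [0.208, -0.262, 0.027]), (0.56, [0.493, -0.291, 0.027])]
read_top [(0.61, [0.603, -0.172, 0.052]), (0.5, [0.354, -0.309, 0.048])]
jar [(0.81, [0.507, 0.331, 0.078])]
stilt [(0.71, [0.528, 0.005, 0.042]), (0.67, [0.491, -0.298, 0.053]), (0.5, [0.473, 0.095, 0.038])]
stop [(0.64, [0.574, 0.082, 0.024])]
cup [(0.83, [0.679, 0.344, 0.051])]
1.2 [-1.79999158e+02 -1.23497311e-03  1.42528446e+01]
```

View pics/top0.png

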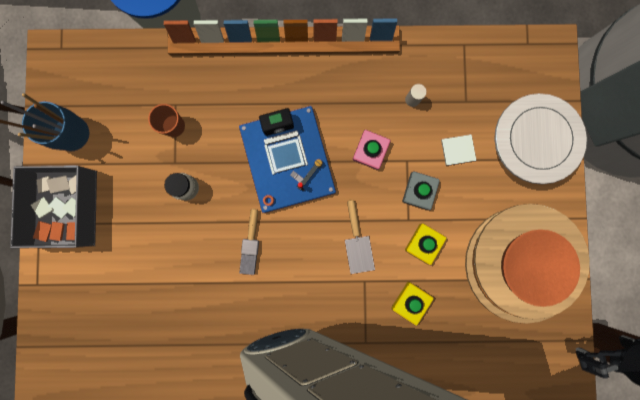

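View pics/side0.png

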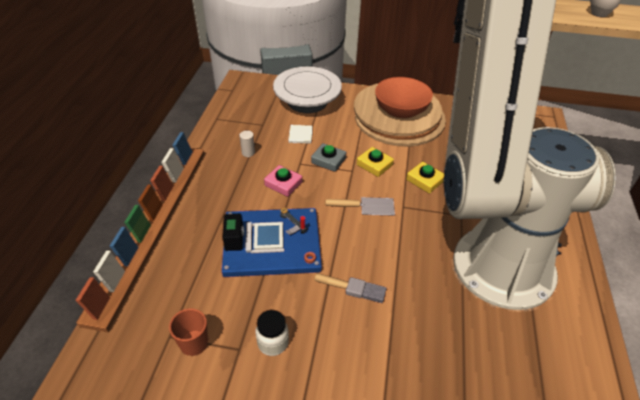

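The grey remote is at top px (423,190), on the right of the stand. The stand is centred near px (287,160), with the post at (300,186) and the pivot at (319,163). Next I'll fit the stand and take a close wrist look.

```bash
python3 - <<'E'
from h import *
for n in ['top','side']:
    f=np.load(f'{n}0.npz'); X=cloud(f['K'],f['P'],f['d']); hsv=cv2.cvtColor(f['im'],cv2.COLOR_BGR2HSV)
    m=(hsv[...,0]>100)&(hsv[...,0]<125)&(hsv[...,1]>140)&(X[...,2]>.012)&(X[...,2]<.04)&(abs(X[...,0]-.58)<.2)&(abs(X[...,1]-.04)<.2)
    r=cv2.minAreaRect((X[m][:,:2]*1000).astype(np.float32)); print(n,m.sum(),r,np.median(X[m][:,2]))
print(viewer.calibration('wrist'))
ctrl.movep([0.47,-0.05,0.38],[180,0,14.25])
K,P=campose('wrist'); im,d=viewer.get_image('wrist'); cv2.imwrite('pics/w1.png',im); np.savez('w1.npz',K=K,P=P,d=d,im=im)
for q in ['post','tongue','pivot','tile_centre','stop','remote','read_top','clip_arm']:
    r=spotter.search_frame('wrist',q); print(q,[(round(x['p'],2),w(P,x['point']).round(4).tolist()) for x in r[:4]])
print(ctrl.get_time())
E
```

```text
top 4290 ((581.801025390625, 43.610191345214844), (236.22616577148438, 196.82513427734375), 15.11235523223877) 0.025234504744761077
side 3237 ((579.9400634765625, 46.027130126953125), (233.8928985595703, 201.4799041748047), 14.800846099853516) 0.023814913456206677
{'K': array([[352.14108294,   0.        , 312.41392673],
       [  0.        , 352.14108294, 206.63449088],
       [  0.        ,   0.        ,   1.        ]]), 'hand_eye': array([[ 2.33874967e-04, -9.45353217e-01, -3.26047911e-01,
         8.41397697e-02],
       [ 9.99999795e-01,  2.65047628e-05,  6.40453594e-04,
         6.17169262e-04],
       [-5.96813043e-04, -3.26047994e-01,  9.45353029e-01,
        -1.20798846e-01],
       [ 0.00000000e+00,  0.00000000e+00,  0.00000000e+00,
         1.00000000e+00]])}
post [(0.58, [0.5371, -0.008, 0.0437])]
tongue [(0.54, [0.5364, 0.0177, 0.0328])]
pivot [(0.59, [0.5423, 0.0213, 0.0273]), (0.37, [0.5374, -0.0065, 0.0392])]
tile_centre [(0.63, [0.5908, 0.0458, 0.0359])]
stop [(0.68, [0.537, 0.0219, 0.0301]), (0.6, [0.3564, 0.1399, 0.0202])]
remote [(0.96, [0.5045, -0.2989, 0.0315]), (0.94, [0.2095, -0.2624, 0.0318]), (0.7, [0.368, -0.3027, 0.0298]), (0.67, [0.606, -0.1706, 0.0281])]
read_top [(0.78, [0.2083, -0.2761, 0.0547]), (0.63, [0.6053, -0.1781, 0.0554]), (0.57, [0.3549, -0.312, 0.0555]), (0.55, [0.5007, -0.304, 0.0492])]
clip_arm [(0.8, [0.5325, -0.0056, 0.0457])]
3.975
```

View pics/w1.png

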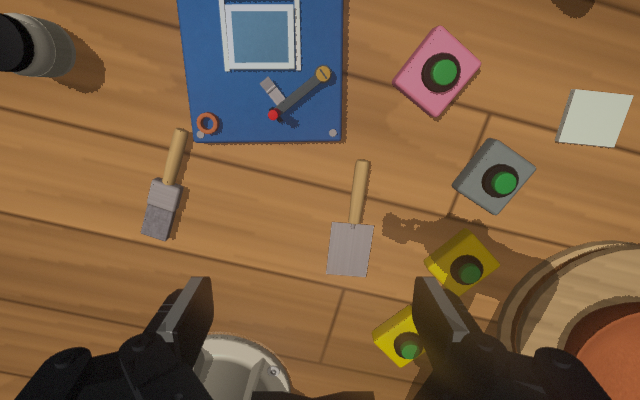

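```bash
python3 - <<'E'
from h import *
ctrl.movep([0.56,0.0,0.24],[180,0,15])
K,P=campose('wrist'); im,d=viewer.get_image('wrist'); cv2.imwrite('pics/w2.png',im); np.savez('w2.npz',K=K,P=P,d=d,im=im)
for q in ['post','tongue','pivot','tile_centre','stop','clip_arm']:
    r=spotter.search_frame('wrist',q); print(q,[(round(x['p'],2),w(P,x['point']).round(4).tolist()) for x in r[:4]])
for n in ['w1','w2']:
    f=np.load(n+'.npz'); X=cloud(f['K'],f['P'],f['d']); h,s,v=np.moveaxis(cv2.cvtColor(f['im'],cv2.COLOR_BGR2HSV),-1,0)
    near=(abs(X[...,0]-.58)<.15)&(abs(X[...,1]-.04)<.14)
    red=((h<5)|(h>174))&(s>170)&(v>90)&near&(X[...,2]>.045)
    vv,uu=np.nonzero(red); print(n,'red',red.sum(),uu.mean(),vv.mean(),X[red].mean(0),X[red].max(0),'top',X[red&(X[...,2]>.074)].mean(0))
    brass=(h>12)&(h<30)&(s>110)&near&(X[...,2]>.035)&(X[...,2]<.06)
    vv,uu=np.nonzero(brass); print('brass',brass.sum(),np.median(uu),np.median(vv),np.median(X[brass],0))
    a=(h>100)&(h<125)&(s>140)&(X[...,2]<.031)&(X[...,2]>.018)&near
    print(cv2.minAreaRect((X[a][:,:2]*1000).astype(np.float32)))
    g=(h>45)&(h<80)&(s>100)&(X[...,2]>.04)&(X[...,2]<.065)&(abs(X[...,0]-.5)<.05)&(abs(X[...,1]+.3)<.05)
    print('green',g.sum(),np.median(X[g],0),X[g].min(0),X[g].max(0))
print(ctrl.get_time())
E
```

```text
post [(0.76, [0.5373, -0.0056, 0.0407])]
tongue [(0.79, [0.5357, 0.017, 0.0294])]
pivot [(0.85, [0.6145, 0.0452, 0.0266]), (0.62, [0.4694, 0.0874, 0.0324])]
tile_centre [(0.85, [0.5901, 0.0405, 0.035]), (0.42, [0.5377, -0.005, 0.0393])]
stop [(0.56, [0.6107, 0.0445, 0.0254])]
clip_arm [(0.83, [0.5345, 0.0006, 0.0453])]
w1 red 76 272.69736842105266 114.48684210526316 [0.50900454 0.00610376 0.07744663] [0.51441026 0.01163335 0.07943099] top [0.50900454 0.00610376 0.07744663]
brass 155 323.0 73.0 [ 0.56776335 -0.03954367  0.04551498]
((550.0321655273438, 33.91642761230469), (166.19775390625, 196.16485595703125), 15.17354965209961)
green 445 [ 0.49628317 -0.30442366  0.05183293] [ 0.47960653 -0.32652693  0.04165383] [ 0.51027731 -0.29247351  0.05465388]
w2 red 116 289.2758620689655 241.18965517241378 [0.50941702 0.00666167 0.07511219] [0.51458666 0.01154307 0.07920422] top [0.50901555 0.00643286 0.07751438]
brass 236 354.5 183.0 [ 0.56828024 -0.03926812  0.04562458]
((583.0275268554688, 42.83154296875), (235.9085235595703, 197.0001983642578), 14.767444610595703)
green 716 [ 0.49761842 -0.30274869  0.05173631] [ 0.48131081 -0.32593728  0.04118805] [ 0.51063044 -0.29131445  0.05399895]
5.0583
```

View pics/w2.png

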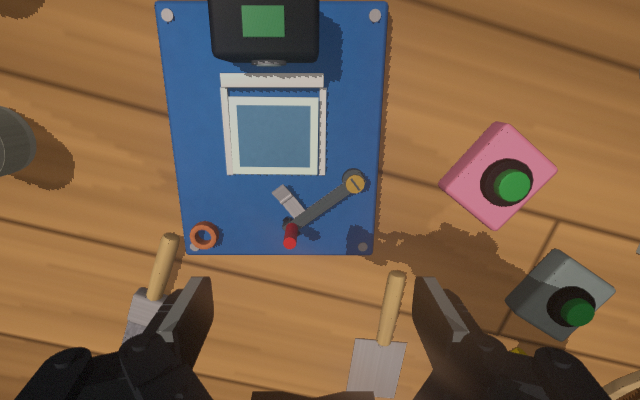

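The post top is at w2 px (289,241) and the brass screw at (354,183). The clip angle is about 0.65 rad and the stand yaw about 14.9°. I'll straddle the post with the jaws part-open, which keeps the force reading clean, and start the swing.

```bash
cat >> h.py <<'E'
PIV=np.array([.568,-.039]); YAW=np.radians(14.9)
def pose(th,z=.072,r=.075):
    a=YAW+np.pi/2+th
    return [*(PIV+r*np.array([np.cos(a),np.sin(a)])),z],[180,0,np.degrees(a)]
def ft(th,F0,n=3):   # force resisting clockwise (-q) push, and radial
    a=YAW+np.pi/2+th
    F=np.mean([ctrl.get_force() for _ in range(n)],0)-F0
    return F@[-np.sin(a),np.cos(a),0],F@[np.cos(a),np.sin(a),0],F[2]
E
python3 - <<'E'
from h import *
ctrl.command_gripper(.026)
print(ctrl.get_grip_width(),ctrl.get_time())
p,o=pose(.65,.13); ctrl.movep(p,o)
p,o=pose(.65); print(ctrl.move_linear(p,o,speed=.08,stop_force=6))
ctrl.dwell(.1)
f=np.array([ctrl.get_force() for _ in range(5)]); print(f.round(2)); F0=f.mean(0); np.save('F0.npy',F0)
t=ctrl.get_time()
for th in np.arange(.62,.34,-.03):
    s=ctrl.move_linear(*pose(th),speed=.03,stop_force=8); print(round(th,3),s,np.round(ft(th,F0),2),round(ctrl.get_time()-t,2))
    if s: break
K,P=campose('wrist'); im,d=viewer.get_image('wrist'); cv2.imwrite('pics/w3.png',im)
print(ctrl.get_time())
E
```

```text
0.025954725435175383 5.6583
False
[[0.07 0.57 0.41]
 [0.07 0.57 0.41]
 [0.07 0.57 0.41]
 [0.07 0.57 0.41]
 [0.07 0.57 0.41]]
0.62 False [ 0.9  -0.66  0.95] 0.25
0.59 False [-0.15 -0.65 -0.7 ] 0.5
0.56 False [ 1.31 -0.72 -0.82] 0.75
0.53 False [ 0.51 -0.38 -0.83] 1.0
0.5 False [ 0.51 -0.38 -0.06] 1.25
0.47 False [ 0.73 -1.03  0.15] 1.5
0.44 False [ 0.05  0.1  -0.37] 1.75
0.41 False [-0.39 -0.45 -0.27] 2.0
0.38 False [ 0.26 -0.05 -0.53] 2.25
0.35 False [0.56 0.09 0.41] 2.5
11.0917
```

View pics/w3.png

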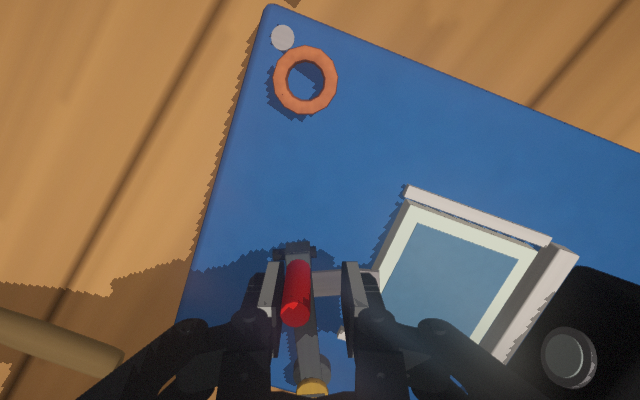

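The view shows the post, red at (296,290), pushed by the left-hand pad, with the stilt and tile untouched. Next is the slow, felt approach.

```bash
python3 - <<'E'
from h import *
F0=np.load('F0.npy'); th=.35; log=[]; t0=ctrl.get_time()
def meas(n):
    v=[]
    for _ in range(n): v.append(ft(th,F0,1)); ctrl.dwell(.02)
    return np.mean(v,0)
d=.0133; hi=0
while th>-.24 and ctrl.get_time()-t0<26:
    th-=d; s=ctrl.move_linear(*pose(th),speed=.02,stop_force=5)
    m=meas(2); 
    if m[0]>6: m=meas(5)
    log.append((round(th,4),*m.round(1),int(s)))
    if m[0]>9.7: break
    d=.0133 if th>.07 else .006
    if m[0]>6.3: d=.003
for l in log: print(*l)
ctrl.dwell(.2); print(meas(6).round(2),ctrl.get_time()-t0,ctrl.get_time(),ctrl.get_ee_pos(),pose(th)[0])
E
```

```text
0.3367 0.5 -0.2 0.2 0
0.3234 1.3 -0.2 -0.7 0
0.3101 1.2 -0.3 -0.2 0
0.2968 2.3 -0.2 -0.2 0
0.2835 2.3 0.0 -0.0 0
0.2702 2.1 -0.3 0.6 0
0.2569 3.3 -0.6 0.8 0
0.2436 3.2 -0.2 0.6 0
0.2303 3.7 -0.7 1.1 0
0.217 1.6 1.0 0.0 0
0.2037 0.7 0.7 -0.2 0
0.1904 0.7 -0.3 -0.3 0
0.1771 1.4 -0.2 -1.2 0
0.1638 1.2 -0.6 -0.8 0
0.1505 1.4 -0.7 0.3 0
0.1372 1.9 -0.5 -0.3 0
0.1239 1.2 -0.9 -0.6 0
0.1106 0.8 -0.4 -0.5 0
0.0973 1.7 -0.5 0.2 0
0.084 0.7 0.1 -0.4 0
0.0707 1.5 0.1 -0.9 0
0.0574 1.2 -0.5 -0.9 0
0.0514 1.7 -0.9 -0.2 0
0.0454 2.0 -0.6 -0.2 0
0.0394 1.1 -0.4 -0.2 0
0.0334 1.3 -0.8 -0.4 0
0.0274 0.6 -0.7 -0.1 0
0.0214 1.4 -0.9 -0.8 0
0.0154 1.5 -0.2 -0.8 0
0.0094 1.4 -0.8 -1.0 0
0.0034 1.3 -0.7 -1.0 0
-0.0026 1.0 -0.7 -1.4 0
-0.0086 0.9 -0.4 -0.5 0
-0.0146 1.5 -0.4 -1.0 0
-0.0206 1.3 -1.5 -0.2 0
-0.0266 1.2 -0.6 -1.0 0
-0.0326 0.7 -1.0 -1.1 0
-0.0386 1.5 -1.7 -0.7 0
-0.0446 0.8 -1.4 -1.3 0
-0.0506 1.1 -1.6 -0.3 0
-0.0566 1.2 -1.7 -0.5 0
-0.0626 1.5 -1.4 -0.6 0
-0.0686 1.9 -1.5 -0.5 0
-0.0746 1.2 -0.8 -0.6 0
-0.0806 1.6 -1.6 -0.5 0
-0.0866 2.1 -1.9 -0.0 0
-0.0926 3.3 -3.2 1.6 0
-0.0986 4.3 -2.1 0.4 0
-0.1046 3.6 -2.1 -0.2 0
-0.1106 3.2 -2.0 0.8 0
-0.1166 3.5 -2.6 -0.1 0
-0.1226 3.9 -3.3 0.1 0
-0.1286 4.5 -3.2 1.1 0
-0.1346 4.2 -3.1 -0.1 0
-0.1406 5.1 -2.7 1.5 0
-0.1466 5.2 -2.5 0.3 0
-0.1526 5.1 -2.5 0.3 0
-0.1586 4.8 -3.2 0.6 0
-0.1646 4.9 -3.4 1.4 0
-0.1706 5.1 -3.8 0.9 0
-0.1766 5.3 -3.3 0.7 0
-0.1826 5.6 -4.0 3.0 0
-0.1886 7.4 -4.3 3.3 0
-0.1916 7.3 -4.5 4.1 0
-0.1946 8.5 -4.8 4.0 0
-0.1976 8.8 -4.9 4.6 0
-0.2006 9.3 -4.8 5.3 0
-0.2036 9.6 -5.2 5.7 0
-0.2066 10.2 -4.8 5.6 0
[10.45 -5.32  5.98] 20.4333 31.525 [0.56196405 0.03543602 0.07177767] [np.float64(0.5639928545390437), np.float64(0.03589287539716137), 0.072]
```

Ride-up, push and seating all show clearly in the log, and the post force now stands at 10.5 N. I'll add a small step and hold, and compute the button centre from the stored clouds.

```bash
python3 - <<'E'
from h import *
F0=np.load('F0.npy'); th=-.2066-.003
s=ctrl.move_linear(*pose(th),speed=.02,stop_force=4); ctrl.dwell(.1)
v=[]
for _ in range(8): v.append(ft(th,F0,1)); ctrl.dwell(.025)
print(s,np.mean(v,0).round(2))
for a in (-.16,-.09): ctrl.move_linear(*pose(a),speed=.03); print(a,np.round(ft(a,F0),1))
ctrl.dwell(.1); print(np.round(ft(a,F0),1))
ctrl.move_linear(pose(a,.15)[0],speed=.1)
print(ctrl.get_time())
for n in ['top0','side0','w1','w2']:
    f=np.load(n+'.npz'); X=cloud(f['K'],f['P'],f['d']); h,s,v=np.moveaxis(cv2.cvtColor(f['im'],cv2.COLOR_BGR2HSV),-1,0)
    near=(abs(X[...,0]-.497)<.05)&(abs(X[...,1]+.3)<.05)
    g=(h>45)&(h<80)&(s>100)&near&(X[...,2]>.047)
    b=near&(X[...,2]>.02)&(X[...,2]<.06)
    print(n,g.sum(),X[g].mean(0).round(4),((X[g].min(0)+X[g].max(0))/2).round(4),cv2.minAreaRect((X[b][:,:2]*1000).astype(np.float32)))
E
```

```text
False [11.01 -5.37  6.61]
-0.16 [ 2.3 -0.7  0.6]
-0.09 [ 1.1 -1.6  0. ]
[-0.  -0.8  0.8]
33.7083
top0 107 [ 0.4947 -0.3039  0.0518] [ 0.4948 -0.3039  0.0514] ((495.1127014160156, -304.10369873046875), (76.34269714355469, 85.50640106201172), 72.30008697509766)
side0 49 [ 0.4932 -0.3016  0.0507] [ 0.4939 -0.301   0.0513] ((493.00732421875, -304.5932922363281), (78.16094207763672, 86.03732299804688), 72.63475036621094)
w1 405 [ 0.496  -0.3057  0.0518] [ 0.4957 -0.3071  0.051 ] ((495.78961181640625, -306.9505920410156), (75.5383071899414, 85.03927612304688), 72.04193878173828)
w2 609 [ 0.497  -0.3045  0.0515] [ 0.496  -0.3062  0.0505] ((495.81146240234375, -306.59228515625), (76.14641571044922, 85.12409973144531), 71.72540283203125)
```

```bash
python3 - <<'E'
from h import *
b=[.4955,-.305]
o=[180,0,60]
ctrl.movep([*b,.13],o); ctrl.command_gripper(0)
im,d=viewer.get_image('top'); cv2.imwrite('pics/t1.png',cv2.resize(im[80:240,200:440],None,fx=3,fy=3,interpolation=cv2.INTER_CUBIC))
K,P=campose('top'); X=cloud(K,P,d); h,s,v=np.moveaxis(cv2.cvtColor(im,cv2.COLOR_BGR2HSV),-1,0)
m=((h<5)|(h>174))&(s>170)&(v>90)&(abs(X[...,0]-.56)<.06)&(abs(X[...,1]-.03)<.05)&(X[...,2]>.05); print('post',m.sum(),X[m].mean(0) if m.any() else None)
ctrl.move_linear([*b,.078],speed=.1)
f0=np.array(ctrl.get_force())
s=ctrl.move_linear([*b,.060],speed=.03,stop_force=14); print(s,ctrl.get_ee_pos(),np.array(ctrl.get_force())-f0)
ctrl.dwell(.15); print(ctrl.get_ee_pos(),np.array(ctrl.get_force())-f0)
ctrl.move_linear([*b,.13],speed=.1); print(ctrl.get_time())
E
```

```text
post 15 [0.55321585 0.03619129 0.07658804]
True [ 0.49627178 -0.30546596  0.06801799] [-2.2203399   0.83658258 10.30342199]
[ 0.4962531  -0.30546493  0.0679583 ] [-1.65293663  0.66743226 10.95922244]
37.4583
```

View pics/t1.png

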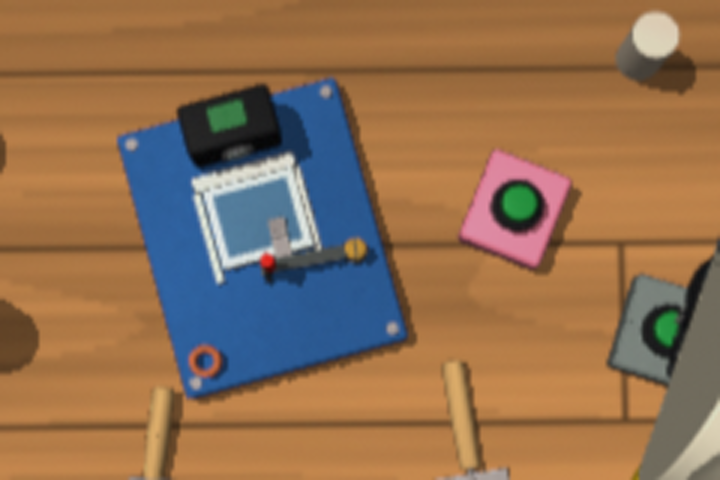

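The clip is on the tile and the post is beside the near edge at crop px (267,262). The tile is at the stop bar. Contact force reached 11 N, but the height was ambiguous, so I'll press again and read force against height.

```bash
python3 - <<'E'
from h import *
b=[.4955,-.305]
ctrl.move_linear([*b,.082],speed=.1); ctrl.dwell(.1)
f0=np.array(ctrl.get_force())
for z in np.arange(.080,.055,-.0015):
    ctrl.move_linear([*b,z],speed=.03); ctrl.dwell(.03)
    f=(np.array(ctrl.get_force())-f0)[2]; print(round(z,4),round(ctrl.get_ee_pos()[2],4),round(f,1))
    if f>22: break
ctrl.dwell(.1); print(ctrl.get_ee_pos(),np.array(ctrl.get_force())-f0)
ctrl.move_linear([*b,.15],speed=.15); print(ctrl.get_time())
E
```

```text
0.08 0.0803 0.1
0.0785 0.0785 0.5
0.077 0.0769 0.2
0.0755 0.0754 0.8
0.074 0.0741 2.7
0.0725 0.0726 2.5
0.071 0.0711 3.0
0.0695 0.0696 5.0
0.068 0.0681 5.8
0.0665 0.0678 19.7
0.065 0.0676 35.3
[ 0.49583863 -0.30518622  0.06755826] [-7.8366254   3.72867106 34.22580339]
42.125
```

```bash
python3 - <<'E'
from h import *
F0=np.load('F0.npy'); a=-.08
p,o=pose(a,.15); ctrl.movep(p,o); ctrl.command_gripper(.026)
print(ctrl.move_linear(pose(a)[0],speed=.08,stop_force=6),np.round(ft(a,F0),1),ctrl.get_time())
for th in np.arange(-.04,.78,.04):
    s=ctrl.move_linear(*pose(th),speed=.03,stop_force=10); print(round(th,2),s,np.round(ft(th,F0),1))
ctrl.move_linear(*pose(th-.09),speed=.03); ctrl.dwell(.1); print(np.round(ft(th,F0),1))
ctrl.move_linear(pose(th-.09,.16)[0],speed=.12)
print(ctrl.get_time())
ctrl.movep([.42,-.12,.3],[180,0,15])
im,d=viewer.get_image('top'); cv2.imwrite('pics/t2.png',cv2.resize(im[80:240,200:440],None,fx=3,fy=3,interpolation=cv2.INTER_CUBIC))
print(ctrl.get_time())
E
```

```text
False [ 0.1 -1.   0. ] 44.9167
-0.04 False [ 0.4 -0.7 -0.1]
0.0 False [-0.  -1.1 -0.1]
0.04 False [-0.6 -0.3  0.8]
0.08 False [-0.   0.6  0.3]
0.12 False [-1.3 -0.2  0.1]
0.16 False [-0.2 -0.1 -0.4]
0.2 False [-0.5 -0.5 -0.8]
0.24 False [-0.1  0.1 -0.5]
0.28 False [ 0.5 -0.8 -0.9]
0.32 False [ 0.3 -1.  -1. ]
0.36 False [ 0.7 -0.8  0.2]
0.4 False [-0.1  0.6 -1.3]
0.44 False [ 0.1 -0.6 -0.1]
0.48 False [ 0.3  0.6 -0.3]
0.52 False [-0.8 -0.1 -0. ]
0.56 False [-0.3 -0.7  0. ]
0.6 False [ 0.8  0.5 -0.3]
0.64 False [ 0.5  0.1 -0.7]
0.68 False [0.1 0.4 0.1]
0.72 False [ 0.1 -0.8 -0.3]
0.76 False [ 0.4 -0.5  0.1]
[ 0.1 -0.1  0.5]
51.525
53.275
```

View pics/t2.png

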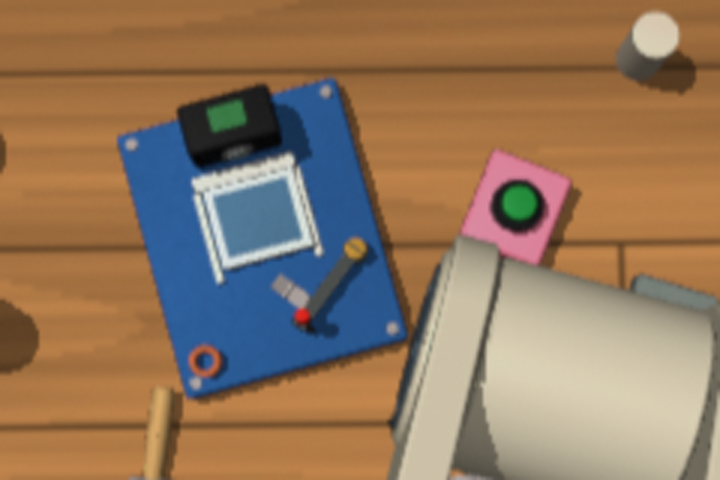

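The clip is well clear, with the post at crop px (302,317). The tile still lies against the stop bar, as in the earlier view, so I'm handing in.

```bash
python3 -c "
from h import *
print(order.hand_in(), ctrl.get_time())"
```

```text
the job is handed in; nothing more can be done
the job is handed in; nothing more can be done
```

I carried out the whole task and handed it in at about 53–54 s of the 64 s allowed. The hand-in gives no verdict, so the result rests on my own checks.

- **Seating the tile:** I swung the clip by its post between part-open jaws. The force log shows the tongue riding up (peak about 3.7 N at the post), then the tile being pushed along (about 3–5.5 N). After that came a steep rise, and I stopped at 11.0 N at the post. That is inside the 9–13 N window. I could not measure the force between clip and tile directly.
- **Button:** I pressed the grey box's button twice with the clip still on. On the first press the height reading did not clearly show full travel. The second showed about 6 mm of travel and then a hard stop. It ended at about 35 N at the fingers, more than needed, because my steps there were coarse.
- **Swinging clear:** I swung the clip back to roughly 0.65–0.7 rad. The last top picture shows the tile still against the stop bar and the stilt where it was.
- **Not checked:** I did not confirm from a picture that the button came back up, because the arm hid the box in the last view. I also did not measure the final clip angle or tile position numerically. Most other bystanders are outside that last crop, but nothing showed the arm touching any of them.

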